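Open the torch's gas valve with the T-key

ROBOT

A 7-joint arm with a two-finger parallel gripper is mounted at the origin on the work surface. World frame = base frame: x ahead of the robot, y to its left, z up, the work surface at z = 0. Lengths are in m, angles in rad, forces in N, time in s.
With the tool pointing down it reaches from about 0.425 to 0.925 m from the base axis. Payload 6.8 kg.
Tool frame: the origin (TCP) lies between the finger pads; the fingertips stand 17 mm ahead of it and the grasp point (between the pads) lies 2 mm behind it; z points along the fingers, x is the direction in which the jaws open and shut, and the axes are right-handed (so a half turn about z gives the same grasp; the last joint's range is limited). The gripper opens to 85 mm and grips with 20 to 120 N. Pads are 22 mm wide; open, the fingers measure 114 mm over their backs; the gripper's body (76 mm by 85 mm) begins 54 mm behind the grasp point. The pads swing forward as they close: fully open they stand 13 mm farther back than shut.
Start: joints at [-1.244, 0.477, 0.022, 1.555, -0.011, 1.109, -0.083], TCP at [0.284, 0.612, 0.248] pointing down, gripper open.
Joint ranges: [-2.96, 2.96], [-0.34, 2.1], [-1.41, 1.46], [0.24, 2.44], [-1.37, 4.51], [0.17, 1.92], [-2.96, 2.96]. Speed limits (rad/s): [2.39, 2.39, 3.14, 3.14, 3.14, 3.14, 3.14].

INTERFACE

Orientations are given as a unit quaternion [w, x, y, z].
In Python, from station import readout, read_camera, get_calibration, bot, models gives the robot as it stands.
- The arm moves only by the tool carry_out, never from a script. Its argument "deltas" is a list of rows, each a list of 2 entries, a list of its own where there are three numbers: the shift along the tool's x, y, z in cm, then the turn about the tool's z in degrees. A call has 1 to 10 rows; each row is the pose to reach, as a shift and turn from the pose measured when the call began, along the tool's axes at that moment; what a row does not reach only later rows make up. A row lasts 1/8 s, in which the tool goes at most 62.5 mm and 10.7 degrees, less where a joint would pass 70% of its speed; a pose out of reach is approached as far as the arm can. A call with a gripper value outside its range is refused whole. "hand" is the opening, from 0 (shut) to 1 (fully open), set as the call begins (left out, the last holds). The fingers move at their own pace and stop on an object; "newtons" is the grip in N (left out, the last holds). Time passes only in rows, so rows that repeat a pose let the fingers close. It gives the time, the measured TCP pose, the force and the opening at its end, in the units of the state.
- readout.get_obs(): the state, without advancing time (a new reading comes with each control period).
- read_camera(name): name is "scene" or "top"; returns the picture (384x512x3 uint8, red, green, blue); there is no depth.
- get_calibration(name): a dict with "fov_y" (degrees; the focal length in pixels is half the picture's height over the tangent of half this angle, whatever the lens; pixels are square), "cx", "cy" (the principal point, pixels), "world_from_camera" (4x4, takes a point from camera to world coordinates). Camera axes: x right, y down, z forward; pixel columns grow to the right and rows downward; lengths in m; the calibration is good to about 2 mm. A picture is of the moment at which its call begins. get_calibration takes no time and is no camera call.
- bot.hand_in(): hands the job in, once; it reports no verdict.
Trained networks look in the newest picture that a camera, given by its name, has taken for a name from the list of things; names that differ only in an ending like _2 or _b are one class to them, and where a whole thing is asked for, a point or a joint stands for the part that bears it (a point fixed in the world has none). Each returns a list of dicts, best first, with "score" (0 to 1); they miss things now and then, are a little off and sometimes report something else, mostly with a low value. They report only what shows in the picture. A call takes as long as a camera call.
- models.spot_in(query, camera): "centre" ([row, column] in pixels, amid what is visible of it).
The state is a dict: "t": time; "q": joint angles; "joint_vel": joint speeds; "joint_torque": joint torques, N m; "eef_pos": TCP position; "tool_rot": TCP orientation; "contact_force": force on the tool from outside, world axes, zero at the start; "torque": the same for the moment, N m; "gripper_width": opening from 0.0 (shut) to 1.0 (fully open).
Only numpy, scipy, OpenCV 4.12 (cv2) and the standard library are available. Lean on these libraries where they do the work, as an engineer would, in place of code of your own. Each camera call takes 0.05 s, during which the arm holds its last target. There are 200 camera calls.

TASK

Take the large T-key out of the wooden rack, stand it in the funnel-mouthed well of the bench torch's gas block so that its blade drops into the slot of the spindle at the bottom, and turn the spindle counter-clockwise (seen from above) to about half open, that is to about 45 degrees from closed. Leave the key standing upright in the well, down on the spindle, so that the gas can be shut off quickly; leave the small key standing in the rack.

Things in the scene. Friction and masses are not known exactly. Their poses are not given: they have to be found in the camera images.
- large_key_handle (a point): Large steel T-key, upright in a rack hole: centre of its crossbar, a bar 90 mm long (along y) and 16 mm square, 118 mm above the key's lower end; z up. Below it a 12 mm round shank, a 26 mm round collar (20 to 36 mm above the lower end) and a flat blade 26 mm wide (parallel to the crossbar), 7 mm thick. About 0.3 kg. Lifting 50 mm clears the rack, 110 mm the small key. Same after a half turn about z.
- small_key_handle (a point): Small steel T-key, a bystander: centre of its crossbar, 55 mm long (along y), 12 mm square, 95 mm above its lower end; its round tip cannot drive the spindle. It stands in the other hole of the wooden rack (170 x 60 mm, 50 mm tall; two round holes 30 mm wide, 44 mm deep, 100 mm apart).
- well_mouth (a point): Centre of the 56 mm mouth of the steel funnel on the fixed aluminium gas block, 74 mm above the bench; z up, y along the pipe to the torch (160 mm away, 150 mm tall). The funnel narrows over 18 mm to a 30 mm bore. With the blade fully down in the slot, 64 mm below the mouth, the large key's crossbar is 54 mm above this point; 12 mm higher if it stands on the lugs beside the slot.
- spindle (a joint): Brass spindle at the well's bottom, rad, counter-clockwise from above: 0 = closed, slot along y of well_mouth; 0.785 = half open; 1.57 = stop. Starts at 0 to 0.15. The slot lies between two lugs, 12 mm apart; the blade has about 20 degrees of play each way in it, so the key must turn that much further than the spindle. Takes 0.12 N m; stays as left. Slot and blade are the same after a half turn.

How it is judged:
At the end, for the whole second after the job is handed in: The spindle stands 20 to 72 degrees (0.35 to 1.25 rad) open, and the large key stands in the well, down on the spindle: its crossbar's centre 40 to 60 mm above the well's mouth and within 20 mm of its axis, leaning less than 10 degrees (horizontal distance between large_key_handle and well_mouth below 0.02 m and z of large_key_handle in the frame of well_mouth between 0.04 and 0.06 m and angle between large_key_handle's own z axis and vertical below 0.17 rad and value of joint spindle between 0.35 and 1.25 rad); the robot touches nothing.
It fails at once if the small key is pulled out or knocked away (moved more than 30 mm) (distance of small_key_handle from where it was at the start of the episode above 0.03 m).
It also fails if it takes over 45 s, if anything falls off the work surface, if the arm or the gripper's body presses on something with over 40 N, if the wrist force passes 120 N, or if a joint passes its speed limit or range.

## Working session

There is one attempt and no reset: what is moved stays moved. The work goes in short steps, Python scripts to look and compute and a tool call to move; the robot and the scene stay as the last step left them, time stands still between calls to the robot, and variables do not carry over. Pictures are saved under pics/ and viewed, about 8 in all and at most 12, crops included, and the job is handed in when it is done.

Besides the shell and the picture viewer there is one more tool, called after "Request:" as name([rows], argument=value, ...), one row to a line, values as JSON. carry_out: Moves the arm, as the interface text tells. Its arguments: {"type":"object","properties":{"deltas":{"type":"array"},"hand":{"type":"number"},"newtons":{"type":"number"}},"required":["deltas"]}

```bash
mkdir -p pics
cat > h.py <<'E'
import numpy as np, cv2
from station import readout, read_camera, get_calibration, bot, models
def ray(cam,rc):
    c=get_calibration(cam); f=192/np.tan(np.radians(c["fov_y"])/2); T=np.array(c["world_from_camera"])
    d=T[:3,:3]@np.array([(rc[1]-c["cx"])/f,(rc[0]-c["cy"])/f,1]); return T[:3,3],d
def atz(cam,rc,z):
    o,d=ray(cam,rc); return o+d*(z-o[2])/d[2]
def proj(cam,p):
    c=get_calibration(cam); f=192/np.tan(np.radians(c["fov_y"])/2); T=np.linalg.inv(np.array(c["world_from_camera"]))
    q=T[:3,:3]@np.asarray(p)+T[:3,3]; return np.array([c["cy"]+f*q[1]/q[2],c["cx"]+f*q[0]/q[2]])
def tri(a,b):
    (o1,d1),(o2,d2)=a,b; A=np.stack([d1,-d2],1); s=np.linalg.lstsq(A,o2-o1,rcond=None)[0]
    p,q=o1+d1*s[0],o2+d2*s[1]; return (p+q)/2,np.linalg.norm(p-q)
def save(cam,name):
    im=read_camera(cam); cv2.imwrite(f"pics/{name}.png",im[:,:,::-1]); return im
E
python3 - <<'E'
from h import *
np.set_printoptions(precision=4,suppress=True)
a=save("scene","s0");b=save("top","t0")
cv2.imwrite("pics/both.png",cv2.resize(np.vstack([a,b])[:,:,::-1],None,fx=.78,fy=.78))
for c in("scene","top"):
    k=get_calibration(c);print(c,k["fov_y"],np.array(k["world_from_camera"])[:3])
    for n in("large_key_handle","small_key_handle","well_mouth","spindle"):
        for r in models.spot_in(n,c)[:3]:print(n,r)
o=readout.get_obs();print(o)
E
```

```text
scene 42.37763336793097 [[-0.775   0.4807 -0.4102  0.9735]
 [ 0.6317  0.5727 -0.5224  0.5278]
 [-0.0162 -0.664  -0.7476  0.9082]]
large_key_handle {'centre': [141.3, 199.9], 'score': 0.79}
small_key_handle {'centre': [170.9, 221.9], 'score': 0.68}
well_mouth {'centre': [270.5, 313.8], 'score': 0.84}
top 57.26371576747684 [[ 0.0007 -0.9883  0.1528  0.4421]
 [-0.9987  0.007   0.0497 -0.0569]
 [-0.0502 -0.1526 -0.987   0.7415]]
large_key_handle {'centre': [187.4, 368.7], 'score': 0.56}
small_key_handle {'centre': [186.6, 310.7], 'score': 0.75}
well_mouth {'centre': [190.1, 148.8], 'score': 0.84}
spindle {'centre': [199.1, 198.7], 'score': 0.4}
{'t': 0.5, 'q': array([-1.2441,  0.477 ,  0.0224,  1.5555, -0.0115,  1.1093, -0.0831]), 'joint_vel': array([-0.0006, -0.0012,  0.001 ,  0.    , -0.0002,  0.0016, -0.001 ]), 'joint_torque': array([ -0.0013, -59.5809,   1.6046, -28.1294,   0.0124,   0.0025,
        -0.    ]), 'eef_pos': array([0.2843, 0.6122, 0.2483]), 'tool_rot': array([ 0.    ,  0.843 ,  0.5379, -0.    ]), 'contact_force': array([ 0.6391, -0.4651, -0.3397]), 'torque': array([ 0.0326, -0.0364, -0.0354]), 'gripper_width': 1.0019961495243932}
```

View pics/both.png

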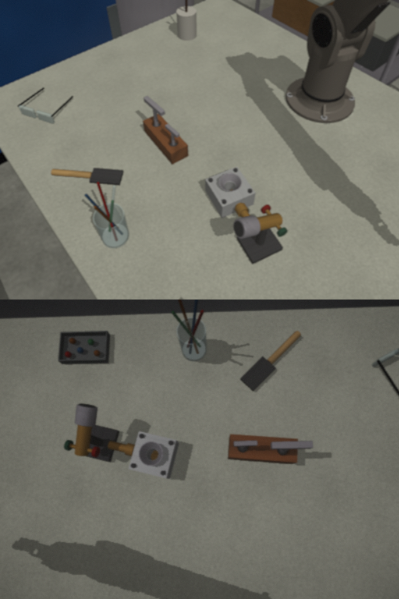

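Run:
```python
from h import *
np.set_printoptions(precision=4,suppress=True)
for n,a,b in(("L",(141.3,199.9),(187.4,368.7)),("S",(170.9,221.9),(186.6,310.7)),("W",(270.5,313.8-0),(190.1,148.8))):
    print(n,tri(ray("scene",a),ray("top",b)))
a=cv2.imread("pics/s0.png");b=cv2.imread("pics/t0.png")
A=cv2.resize(a[110:290,170:370],(660,594));cv2.imwrite("pics/a.png",A)
B=cv2.resize(b[150:250,140:420],(800,286),interpolation=cv2.INTER_CUBIC)
cv2.imwrite("pics/c1.png",B)
cv2.imwrite("pics/c2.png",cv2.resize(A,(500,450)))
```

```text
L (array([ 0.5324, -0.2234,  0.1064]), np.float64(0.003130535054035625))
S (array([ 0.5396, -0.1239,  0.0886]), np.float64(0.0033490538695429895))
W (array([0.5431, 0.191 , 0.0573]), np.float64(0.013648103654826065))
```

View pics/c1.png

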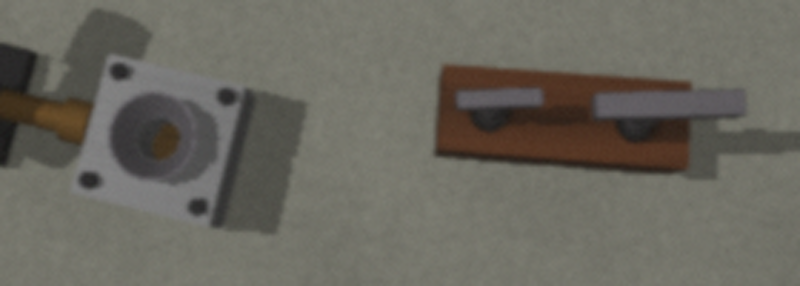

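View pics/a.png

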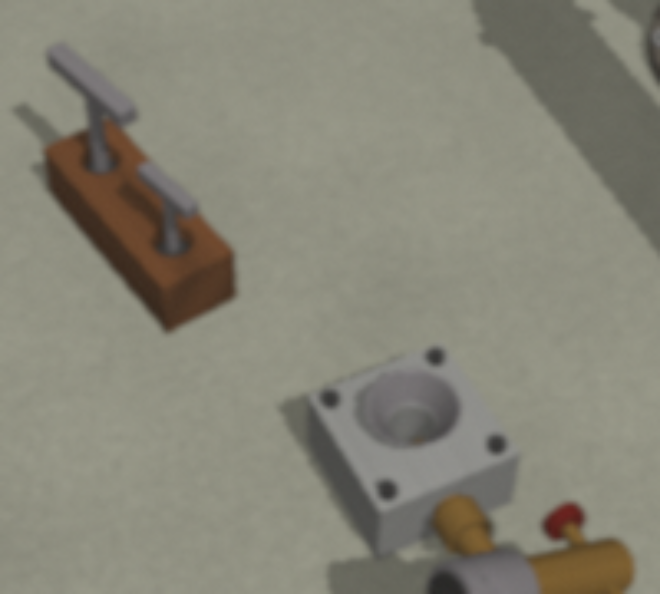

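```bash
cat >> h.py <<'E'
def T1(x,y): return (150+y/2.857,140+x/2.857)
def S1(x,y): return (110+y/3.3,170+x/3.3)
E
python3 - <<'E'
from h import *
np.set_printoptions(precision=4,suppress=True)
print("Lbar",tri(ray("scene",S1(92,80)),ray("top",T1(669,104))))
for a in((594,105),(745,103),(669,104)):print(atz("top",T1(*a),.130))
for s in((62,50),(125,110),(92,80)):print("scene",atz("scene",S1(*s),.126))
print("small",atz("top",T1(500,98),.107),atz("top",T1(458,99),.107),atz("top",T1(543,97),.107))
for a in((445,66),(690,82),(687,170),(437,155)):print("rack",atz("top",T1(*a),.05))
print("mouth",tri(ray("scene",S1(408,409)),ray("top",T1(160,138))))
print("mouth",atz("scene",S1(408,409),.074),atz("top",T1(162,138),.074))
for a in((120,71),(227,97),(198,207),(89,180)):print("screw",atz("top",T1(*a),.066))
for a in((330,398),(436,356),(497,444),(388,490)):print("screw s",atz("scene",S1(*a),.066))
print("sp",atz("top",T1(165,140),.012))
b=cv2.imread("pics/t0.png")[178:222,172:222]
cv2.imwrite("pics/w.png",cv2.resize(b,None,fx=12,fy=12,interpolation=cv2.INTER_CUBIC))
E
```

```text
Lbar (array([ 0.5319, -0.2284,  0.1248]), np.float64(0.001961164723083648))
[ 0.5315 -0.1828  0.13  ]
[ 0.5321 -0.2729  0.13  ]
[ 0.5318 -0.2277  0.13  ]
scene [ 0.5301 -0.2667  0.126 ]
scene [ 0.5323 -0.1861  0.126 ]
scene [ 0.5321 -0.2263  0.126 ]
small [ 0.5398 -0.1287  0.107 ] [ 0.5393 -0.1022  0.107 ] [ 0.5402 -0.1558  0.107 ]
rack [ 0.5714 -0.0977  0.05  ]
rack [ 0.5587 -0.265   0.05  ]
rack [ 0.4983 -0.2599  0.05  ]
rack [ 0.5092 -0.0912  0.05  ]
mouth (array([0.521 , 0.0981, 0.0629]), np.float64(0.0015290076324848028))
mouth [0.5275 0.1033 0.074 ] [0.5191 0.0947 0.074 ]
screw [0.5668 0.1272 0.066 ]
screw [0.5481 0.0523 0.066 ]
screw [0.4731 0.0707 0.066 ]
screw [0.4916 0.146  0.066 ]
screw s [0.5556 0.0609 0.066 ]
screw s [0.4804 0.0794 0.066 ]
screw s [0.499  0.1546 0.066 ]
screw s [0.5739 0.1364 0.066 ]
sp [0.5248 0.1065 0.012 ]
```

View pics/w.png

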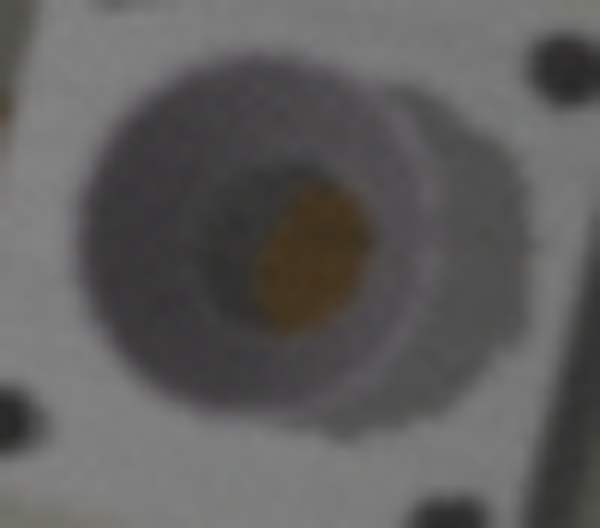

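```bash
cat >> h.py <<'E'
def to(p,yaw):
    o=readout.get_obs(); q=o["tool_rot"]; from scipy.spatial.transform import Rotation as R
    M=R.from_quat([q[1],q[2],q[3],q[0]]).as_matrix(); phi=np.degrees(np.arctan2(M[1,0],M[0,0]))
    print("t",round(o["t"],2),"tcp",np.round(o["eef_pos"],4),"phi",round(phi,2),"tilt",np.round(M[:,2],3),"F",np.round(o["contact_force"],1),"g",round(o["gripper_width"],3))
    print("cm",np.round(M.T@(np.array(p)-o["eef_pos"])*100,2),"deg",round((phi-yaw+180)%360-180,1))
E
python3 - <<'E'
from h import *
np.set_printoptions(precision=4,suppress=True)
print("mouth",atz("scene",S1(408,409),.074),atz("top",(197.3,193.7),.074),tri(ray("scene",S1(408,409)),ray("top",(197.3,193.7))))
for z in(.05,.056):print(z,np.mean([atz("top",T1(*a),z) for a in((120,71),(227,97),(198,207),(89,180))],0),np.mean([atz("scene",S1(*a),z) for a in((330,398),(436,356),(497,444),(388,490))],0))
to([.47,.25,.25],0); to([.532,-.228,.25],0)
E
```

```text
mouth [0.5275 0.1033 0.074 ] [0.5211 0.1006 0.074 ] (array([0.523 , 0.1011, 0.0678]), np.float64(0.0030660113846488527))
0.05 [0.5217 0.1027 0.05  ] [0.5187 0.0999 0.05  ]
0.056 [0.5211 0.1013 0.056 ] [0.5219 0.1028 0.056 ]
t 0.5 tcp [0.2843 0.6122 0.2483] phi 65.09 tilt [-0. -0. -1.] F [ 0.6 -0.5 -0.3] g 1.002
cm [-25.03  32.1   -0.17] deg 65.1
t 0.5 tcp [0.2843 0.6122 0.2483] phi 65.09 tilt [-0. -0. -1.] F [ 0.6 -0.5 -0.3] g 1.002
cm [-65.77  57.85  -0.17] deg 65.1
```

Request:
carry_out([
  [[-25,32,0],30],
  [[-25,32,0],30],
  [[-25,32,0],60],
  [[-25,32,0],60],
  [[-25,32,0],65],
  [[-25,32,0],65],
  [[-25,32,0],65],
  [[-65.8,57.8,0],65],
  [[-65.8,57.8,0],65],
  [[-65.8,57.8,0],65],
], hand=1)

```text
t: 1.75
eef_pos: [0.4936, 0.0629, 0.2487]
tool_rot: [-0.0, 1.0, 0.001, 0.001]
contact_force: [1.4, 0.1, -0.0]
gripper_width: 0.998
```

```bash
python3 -c "
from h import *
to([.532,-.228,.22],0)"
```

```text
t 1.75 tcp [0.4936 0.0629 0.2487] phi 0.11 tilt [ 0.001  0.001 -1.   ] F [ 1.4  0.1 -0. ] g 0.998
cm [ 3.79 29.1   2.86] deg 0.1
```

Request:
carry_out([
  [[3.8,29.1,0],0],
  [[3.8,29.1,0],0],
  [[3.8,29.1,0],0],
  [[3.8,29.1,0],0],
  [[3.8,29.1,0],0],
  [[3.8,29.1,2.9],0],
  [[3.8,29.1,2.9],0],
  [[3.8,29.1,2.9],0],
])

```text
t: 2.75
eef_pos: [0.5325, -0.2274, 0.2202]
tool_rot: [-0.0, 1.0, 0.002, 0.001]
contact_force: [0.3, -0.2, 0.9]
gripper_width: 1.0
```

Run:
```python
from h import *
to([.532,-.228,.122],0)
a=save("scene","s1");b=save("top","t1")
A=cv2.resize(a[50:200,120:300],(540,450));B=cv2.resize(b[130:230,280:420],(630,450))
cv2.imwrite("pics/n1.png",cv2.resize(np.hstack([A,B])[:,:,::-1],None,fx=.68,fy=.68))
```

```text
t 2.75 tcp [ 0.5325 -0.2274  0.2202] phi 0.18 tilt [ 0.001  0.001 -1.   ] F [ 0.3 -0.2  0.9] g 1.0
cm [-0.07  0.07  9.82] deg 0.2
```

View pics/n1.png

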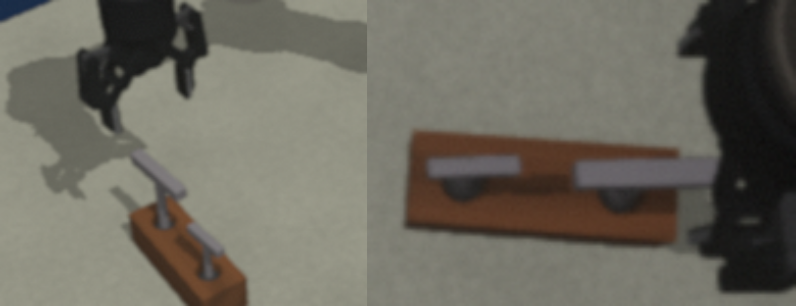

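The left pane shows the open fingers straddling the large key's bar (bar about 160,172). The right pane shows the bar at 575–720, row 173, in line with the gripper. I'm going down to grasp it.

Request:
carry_out([
  [[0,0,5],0],
  [[0,0,8],0],
  [[0,0,9.8],0],
  [[0,0,9.8],0],
])

```text
t: 3.35
eef_pos: [0.533, -0.227, 0.1223]
tool_rot: [-0.0, 1.0, 0.002, 0.001]
contact_force: [-0.6, 0.1, 0.1]
gripper_width: 1.001
```

Request:
carry_out([
  [[0,0,0],0],
  [[0,0,0],0],
  [[0,0,0],0],
  [[0,0,0],0],
  [[0,0,0],0],
  [[0,0,0],0],
  [[0,0,0],0],
  [[0,0,0],0],
], hand=0, newtons=90)

```text
t: 4.35
eef_pos: [0.5331, -0.2273, 0.123]
tool_rot: [-0.0, 1.0, 0.002, 0.001]
contact_force: [-1.9, -0.0, 5.9]
gripper_width: 0.17
```

Request:
carry_out([
  [[0,0,-1.5],0],
  [[0,0,-4],0],
  [[0,0,-7],0],
  [[0,0,-10],0],
  [[0,0,-13],0],
  [[0,0,-13.5],0],
  [[0,0,-13.5],0],
])

```text
t: 5.22
eef_pos: [0.5324, -0.227, 0.2575]
tool_rot: [-0.001, 1.0, 0.002, 0.001]
contact_force: [-0.6, 0.4, -3.8]
gripper_width: 0.173
```

Run:
```python
from h import *
to([.522,.102,.255],-10)
a=save("scene","s2");b=save("top","t2")
A=cv2.resize(a[50:200,120:300],(540,450));B=cv2.resize(b[130:230,280:420],(630,450))
cv2.imwrite("pics/n2.png",cv2.resize(np.hstack([A,B])[:,:,::-1],None,fx=.68,fy=.68))
```

```text
t 5.22 tcp [ 0.5324 -0.227   0.2575] phi 0.22 tilt [ 0.002  0.001 -1.   ] F [-0.6  0.4 -3.8] g 0.173
cm [ -0.92 -32.91   0.29] deg 10.2
```

View pics/n2.png

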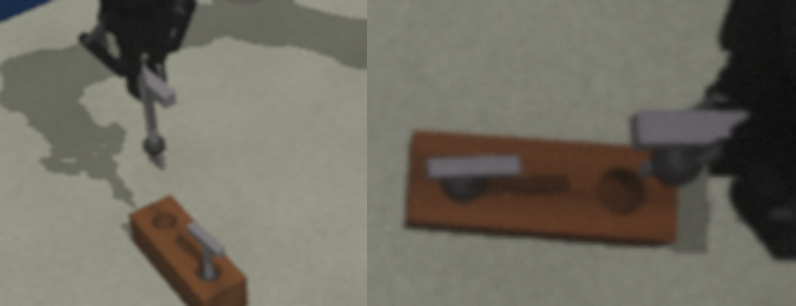

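Request:
carry_out([
  [[-1,-33,0],0],
  [[-1,-33,0],0],
  [[-1,-33,0],10],
  [[-1,-33,0],10],
  [[-1,-33,0],10],
  [[-1,-33,0],10],
  [[-1,-33,0],10],
  [[-1,-33,0],10],
])

```text
t: 6.32
eef_pos: [0.5204, 0.1017, 0.2564]
tool_rot: [-0.0, 0.996, -0.086, -0.001]
contact_force: [0.7, -0.1, -3.4]
gripper_width: 0.171
```

Run:
```python
from h import *
np.set_printoptions(precision=4,suppress=True)
print("bar end (y_c+.045)",atz("top",(172.5,366.6),.266))
to([.522,.102,.20],-10)
a=save("scene","s3");b=save("top","t3")
c=readout.get_obs()["eef_pos"]
for cam in("scene","top"):
    print(cam,"tip",proj(cam,c+[0,0,-.117]),"bar",proj(cam,c),"mouth",proj(cam,[.522,.102,.074]))
A=cv2.resize(a[110:290,200:400],(500,450));B=cv2.resize(b[100:280,100:300],(500,450))
cv2.imwrite("pics/n3.png",cv2.resize(np.hstack([A,B])[:,:,::-1],None,fx=.8,fy=.8))
```

```text
bar end (y_c+.045) [ 0.531  -0.1806  0.266 ]
t 6.33 tcp [0.5204 0.1017 0.2564] phi -9.87 tilt [-0.002  0.    -1.   ] F [ 0.7 -0.1 -3.4] g 0.171
cm [ 0.16 -0.06  5.64] deg 0.1
scene tip [211.844  297.1276] bar [171.2512 300.7018] mouth [232.1779 295.1846]
top tip [193.1274 184.6645] bar [182.5455 163.5687] mouth [196.852  193.0074]
```

View pics/n3.png

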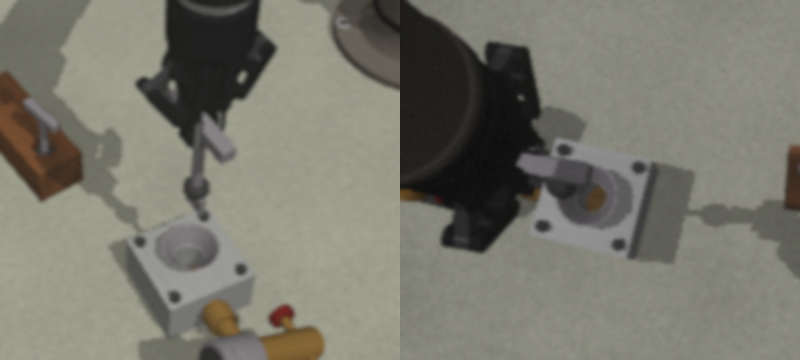

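Request:
carry_out([
  [[0.2,0,3],0],
  [[0.2,0,5.5],0],
  [[0.2,0,7],0],
  [[0.2,0,8],0],
  [[0.2,0,9],0],
  [[0.2,0,10],0],
  [[0.2,0,10],0],
])

```text
t: 7.3
eef_pos: [0.5222, 0.1009, 0.1562]
tool_rot: [-0.0, 0.996, -0.087, -0.001]
contact_force: [-0.3, -0.1, -4.0]
gripper_width: 0.173
```

Run:
```python
from h import *
to([.522,.102,.127],-10)
```

```text
t 7.3 tcp [0.5222 0.1009 0.1562] phi -9.94 tilt [-0.002  0.    -1.   ] F [-0.3 -0.1 -4. ] g 0.173
cm [-0.03 -0.1   2.92] deg 0.1
```

Request:
carry_out([
  [[0,-0.1,0.6],0],
  [[0,-0.1,1.2],0],
  [[0,-0.1,1.8],0],
  [[0,-0.1,2.3],0],
  [[0,-0.1,2.8],0],
  [[0,-0.1,2.8],0],
])

```text
t: 8.05
eef_pos: [0.5221, 0.1019, 0.1278]
tool_rot: [0.0, 0.996, -0.087, -0.001]
contact_force: [0.1, -0.2, -3.2]
gripper_width: 0.172
```

Run:
```python
from h import *
to([.522,.102,.127],-10)
```

```text
t 8.05 tcp [0.5221 0.1019 0.1278] phi -9.94 tilt [-0.003  0.    -1.   ] F [ 0.1 -0.2 -3.2] g 0.172
cm [-0.01 -0.01  0.08] deg 0.1
```

Request:
carry_out([
  [[0,0,0],-8],
  [[0,0,0],-16],
  [[0,0,0],-24],
  [[0,0,0],-32],
  [[0,0,0],-40],
  [[0,0,0],-48],
  [[0,0,0],-55],
  [[0,0,0],-62],
  [[0,0,0],-62],
  [[0,0,0],-62],
])

```text
t: 9.3
eef_pos: [0.5218, 0.1018, 0.1278]
tool_rot: [-0.001, 0.899, 0.438, -0.002]
contact_force: [-1.3, 1.1, -2.4]
gripper_width: 0.169
```

Run:
```python
from h import *
to([.522,.102,.127],52); print(np.round(readout.get_obs()["torque"],3))
```

```text
t 9.3 tcp [0.5218 0.1018 0.1278] phi 51.91 tilt [-0.003 -0.    -1.   ] F [-1.3  1.1 -2.4] g 0.169
cm [ 0.03 -0.    0.08] deg -0.1
[ 0.053  0.578 -0.147]
```

Request:
carry_out([
  [[0,0,0.1],0],
  [[0,0,0.1],0],
])

```text
t: 9.55
eef_pos: [0.522, 0.1018, 0.127]
tool_rot: [-0.001, 0.899, 0.437, -0.001]
contact_force: [-1.7, 0.2, 1.3]
gripper_width: 0.17
```

Request:
carry_out([
  [[0,0,0],0],
  [[0,0,0],0],
  [[0,0,0],0],
  [[0,0,0],0],
  [[0,0,0],0],
  [[0,0,0],0],
  [[0,0,-1],0],
  [[0,0,-3],0],
  [[0,0,-7],0],
  [[0,0,-12],0],
], hand=1)

```text
t: 10.8
eef_pos: [0.5217, 0.1016, 0.2482]
tool_rot: [-0.001, 0.899, 0.437, -0.002]
contact_force: [0.4, 0.8, 0.4]
gripper_width: 0.999
```

Run:
```python
from h import *
to([.44,-.05,.26],52)
```

```text
t 10.8 tcp [0.5217 0.1016 0.2482] phi 51.87 tilt [-0.004 -0.001 -1.   ] F [0.4 0.8 0.4] g 0.999
cm [-16.97   2.93  -1.13] deg -0.1
```

Run:
```python
from h import *
to([.36,.36,.28],52)
```

```text
t 10.8 tcp [0.5217 0.1016 0.2482] phi 51.87 tilt [-0.004 -0.001 -1.   ] F [0.4 0.8 0.4] g 0.999
cm [ 10.33 -28.69  -3.12] deg -0.1
```

Request:
carry_out([
  [[0,0,-3],0],
  [[10,-28.5,-3],0],
  [[10,-28.5,-3],0],
  [[10,-28.5,-3],0],
  [[10,-28.5,-3],0],
  [[10,-28.5,-3],0],
  [[10,-28.5,-3],0],
  [[10,-28.5,-3],0],
])

```text
t: 11.8
eef_pos: [0.3599, 0.3556, 0.2791]
tool_rot: [-0.0, 0.899, 0.437, -0.002]
contact_force: [-0.3, -0.5, 0.7]
gripper_width: 1.004
```

Run:
```python
from h import *
np.set_printoptions(precision=1,suppress=True)
a=save("scene","s4");b=save("top","t4")
for cam in("scene","top"):print(cam,"bar exp",proj(cam,[.522,.102,.128]),"mouth",proj(cam,[.522,.102,.074]),models.spot_in("large_key_handle",cam)[:1],models.spot_in("small_key_handle",cam)[:1],models.spot_in("spindle",cam)[:1])
A=cv2.resize(a[170:270,230:350],(480,400),interpolation=cv2.INTER_CUBIC);B=cv2.resize(b[150:240,150:240],(400,400),interpolation=cv2.INTER_CUBIC)
cv2.imwrite("pics/n4.png",cv2.resize(np.hstack([A,B])[:,:,::-1],None,fx=.9,fy=.9))
```

```text
scene bar exp [216.1 296.6] mouth [232.2 295.2] [{'centre': [220.0, 296.1], 'score': 0.86}] [{'centre': [168.0, 220.3], 'score': 0.74}] []
top bar exp [193.3 186. ] mouth [196.9 193. ] [{'centre': [194.8, 189.7], 'score': 0.57}] [{'centre': [186.9, 309.9], 'score': 0.61}] []
```

View pics/n4.png

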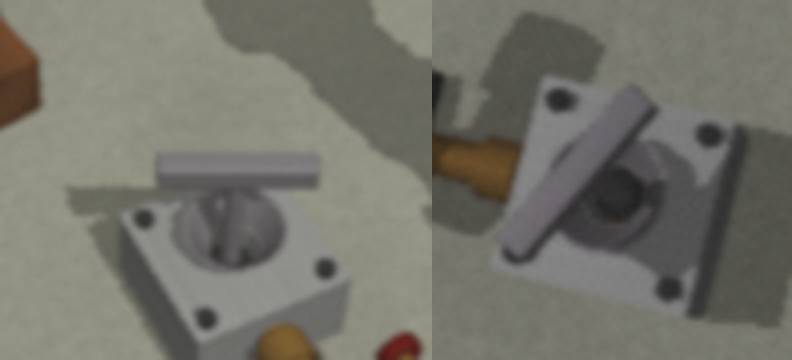

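```bash
python3 -c "
from h import *
print(bot.hand_in())"
```

```text
the job is handed in; nothing more can be done
None
```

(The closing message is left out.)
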